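# Draw the spring slide to the index with the pull pin and hold it

## Robot

A 7-joint arm with a two-finger parallel gripper is mounted at the origin on the work surface. World frame = base frame: x ahead of the robot, y to its left, z up, the work surface at z = 0. Lengths are in mm, angles in degrees, forces in N, time in s.
With the tool pointing down it reaches from about 425 to 1025 mm from the base axis. Payload 9.4 kg.
Tool frame: the origin (TCP) lies on the mounting face of the last link; the fingertips stand ahead of it and the grasp point (between the pads) lies 167 mm ahead of it (r.tcp_to_tips is the z of the fingertips in the tool frame, in mm); z points along the fingers, y is the direction in which the jaws open and shut (so a half turn about z gives the same grasp; the last joint's range is limited). The gripper opens to 93 mm and grips with 3 to 60 N. Pads are 15 mm wide; open, the fingers measure 128 mm over their backs; the gripper's body (75 mm by 188 mm) begins 65 mm behind the grasp point.
Start: joints at [-72.347, 34.337, -0.143, 91.639, 0.103, 54.024, -4.572], TCP at [272.142, 671.984, 404.718] pointing down, gripper open.
Joint ranges: [-147.43, 147.43], [-19.82, 112.94], [-74.19, 73.91], [6.32, 146.72], [-59.91, 239.91], [6.04, 106.73], [-150.56, 150.56]. Speed limits (degrees/s): [127.2, 127.2, 172.46, 172.46, 180, 180, 180].

## Interface

Orientations are given as [roll, pitch, yaw] about the fixed x, y, z axes, in that order (R = Rz(yaw) Ry(pitch) Rx(roll)).
In Python, from workcell import get_state, vision, order, r gives the robot as it stands.
- The arm moves only by the tool step_arm, never from a script. Its argument "rows" is a list of rows, each a list of 2 entries, a list of its own where there are three numbers: the shift along the tool's x, y, z in m, then the turn, a rotation vector about the tool's x, y, z in degrees. A call has 1 to 20 rows; each row is the pose to reach, as a shift and turn from the pose commanded when the call began, along the tool's axes at that moment; what a row does not reach only later rows make up. A row lasts 1/12 s, in which the tool goes at most 41.7 mm and 7.16 degrees, less where a joint would pass 70% of its speed; a pose out of reach is approached as far as the arm can. A call with a gripper value outside its range is refused whole. "fingers" is the opening in per cent of the stroke, from 0 (shut) to 100 (fully open), set as the call begins (left out, the last holds). The fingers move at their own pace and stop on an object; "squeeze" is the grip in N (left out, the last holds). Time passes only in rows, so rows that repeat a pose let the fingers close. It gives the time, the measured TCP pose, the force and the opening at its end, in the units of the state.
- get_state(): the state, without advancing time (a new reading comes with each control period).
- vision.capture(name): name is "scene" or "top" or "wrist"; returns a dict with "frame" (420x560x3 uint8, red, green, blue), "K" (3x3 intrinsics, pixels), "rvec" (rotation vector, rad) and "tvec" (3), from world to camera coordinates, as OpenCV has them. Camera axes: x right, y down, z forward; pixel columns grow to the right and rows downward; lengths in mm; the calibration is good to about 2 mm. A picture is of the moment at which its call begins. There is no depth.
- order.sign_off(): hands the job in, once; it reports no verdict.
The state is a dict: "time_s": time; "qpos": joint angles; "joint_velocities": joint speeds; "joint_efforts": joint torques, N m; "position": TCP position; "tool_rot": TCP orientation; "force": force on the tool from outside, world axes, zero at the start; "wrist_torque": the same for the moment, N m; "finger_gap": opening from 0.0 (shut) to 1.0 (fully open).
Only numpy, scipy, OpenCV 4.12 (cv2) and the standard library are available. Lean on these libraries where they do the work, as an engineer would, in place of code of your own. Each camera call takes 0.05 s, during which the arm holds its last target.

## Task

Take the square-headed pull pin out of the pin stand, put it straight down through the eye of the spring slide until its flange rests on the tongue or nearly so, and then, pulling only with the pin, draw the slide out against its spring until its pointer lines up with the index pointer (within 5 mm). Finish while still gripping the pin and holding the slide steady there, with the pin still upright through the eye and the gripper touching only the pin, not the slide; do not let go. Leave the two round-headed pins and everything else on the table where they are.

Things in the scene. Friction and masses are not known exactly. Their poses are not given: they have to be found in the camera images.
- pin_centre (a point): pull pin (90 g, loose): square black grip block 24 x 24 x 46 mm, under it a steel flange 32 mm wide, 4 mm thick, then a steel shank 10 mm in diameter, 35 mm long, foot bevelled. Starts upright in any one of the stand's three sockets, flange resting on the stand. Origin: centre of the grip block, 27 mm above the flange's underside, 62 mm above the foot; z up, x and y square to the block's faces
- pin: the same pull pin; origin at the centre of the shank's foot, axes as pin_centre
- pin_tip (a point): the centre of the pull pin's foot (lower end of the shank), axes as the pin
- stand: fixed white plastic pin stand 60 x 200 x 45 mm (x, y, z), three sockets 22 mm wide, 38 mm deep in a row along its y, 65 mm apart: one holds the pull pin, the others round-headed pins; origin under its centre
- slide: spring slide on a fixed steel base (8 mm thick; spring housing 50 mm tall at the back): aluminium carriage 60 x 56 mm, at its front a flat tongue 44 mm wide, 10 mm thick with the eye. Runs out along its own -x, at most 100 mm; the spring pulls it back with 3 N at rest, rising 0.5 N per 10 mm (5 to 8 N at the index). Origin on the table below the eye, moves along; z up
- eye (a point): centre of the eye's mouth, on the tongue's top face, 50 mm above the table: a vertical through hole 16 mm in diameter, 22 mm from the tongue's front end. z up; -x is the direction of pull; moves with the slide. Free space below, down to the base plate 42 mm under the mouth: with the flange seated the pin's foot clears it by 7 mm
- pointer (a point): tip of the slide's pointer, a metal blade 6 mm wide and 25 mm long standing out from the carriage's +y side, 70 mm behind the eye, 36 mm above the table; axes as the slide, moves with it
- index_tip (a point): tip of the index pointer: a like blade, 15 mm long, on a white rider block (22 x 16 mm, top 42 mm above the table) clamped to the base beside the slide. Its place along the slide varies: the slide must be drawn 45 to 85 mm. Axes as the slide; the pointers line up when equal along x (across, the tips stay 3 mm apart)
- knob_a_centre (a point): knob pin (leave alone): taller round black head 30 mm across and 40 mm tall, 18 mm shank (too thick for the eye), flange 32 mm, standing in the stand; origin at the centre of its head
- knob_b_centre (a point): knob pin (leave alone): as the other, with a head 30 mm tall; origin at the centre of its head
- bowl_centre (a point): grey plastic bowl, 130 mm across, 60 mm tall (leave alone); origin half-way up its axis
- cup_centre (a point): white cup, 66 mm across, 75 mm tall (leave alone); origin half-way up its axis
- bracket_centre (a point): white printed T-shaped bracket, 140 mm tall on a blue 90 x 80 mm foot (leave alone); origin 60 mm above the foot's centre
- profile_centre (a point): aluminium profile offcut 40 x 130 x 40 mm, long along its y (leave alone); origin at its centre
- driver_centre (a point): screwdriver lying flat, about 200 mm long along its x (leave alone); origin 12 mm above its middle
Not all that is in view belongs to the job. What is shaped like the pin but purple is not meant.

How it is judged:
By the outcome, as a careful person would: the job done as asked, in the order asked, and still so for the second after the job is handed in, while the arm keeps its last pose, push and grip.
It also fails if it takes over 51 s, if anything falls off the work surface, if the arm or the gripper's body presses on something with over 40 N, if the wrist force passes 120 N, or if a joint passes its speed limit or range.

## Working session

There is one attempt and no reset: what is moved stays moved. The work goes in short steps, Python scripts to look and compute and a tool call to move; the robot and the scene stay as the last step left them, time stands still between calls to the robot, and variables do not carry over. Pictures are saved under pics/ and viewed, and the job is handed in when it is done.

Besides the shell and the picture viewer there is one more tool, called after "Call:" by a JSON object that holds its "op" and its "data". step_arm: Moves the arm, as the interface text tells. Its arguments: {"type":"object","properties":{"rows":{"type":"array"},"fingers":{"type":"number"},"squeeze":{"type":"number"}},"required":["rows"]}

```bash
ls; mkdir -p pics
cat > h.py <<'E'
import numpy as np, cv2
from workcell import get_state, vision, order, r
def cap(n,f=None):
    c=vision.capture(n)
    if f: cv2.imwrite('pics/'+f,cv2.cvtColor(c['frame'],cv2.COLOR_RGB2BGR))
    return c
def ray(c,uv):
    R,_=cv2.Rodrigues(np.array(c['rvec'],float)); t=np.array(c['tvec'],float).reshape(3)
    K=np.array(c['K'],float)
    d=R.T@np.linalg.inv(K)@np.array([uv[0],uv[1],1.0]); o=-R.T@t
    return o,d
def onz(c,uv,z):
    o,d=ray(c,uv); return o+d*(z-o[2])/d[2]
def proj(c,p):
    q,_=cv2.projectPoints(np.array(p,float).reshape(-1,1,3),np.array(c['rvec'],float),np.array(c['tvec'],float),np.array(c['K'],float),None)
    return q.reshape(-1,2)
E
python3 - <<'E'
from h import *
import pickle
for n in ['scene','top','wrist']:
    c=cap(n,n+'0.png'); pickle.dump(c,open(n+'0.pkl','wb'))
    print(n,c['K'].tolist() if hasattr(c['K'],'tolist') else c['K'],ray(c,(280,210)))
print(get_state())
print(r.tcp_to_tips)
E
```

```text
pics
scene [[427.8950603756483, 0.0, 282.9855966660572], [0.0, 427.8950603756483, 207.4493536984135], [0.0, 0.0, 1.0]] (array([1230.00074446,   -9.2874945 , 1029.76884919]), array([-0.58980408, -0.01460077, -0.80746652]))
top [[418.90483678188906, 0.0, 284.3577630006649], [0.0, 418.90483678188906, 215.05018940709056], [0.0, 0.0, 1.0]] (array([ 389.53624096,   -5.10812042, 1376.67843189]), array([ 0.12976678,  0.01130562, -0.99160795]))
wrist [[371.82001108108244, 0.0, 278.7321456447813], [0.0, 371.82001108108244, 214.9769205644934], [0.0, 0.0, 1.0]] (array([194.3558573 , 703.63552842, 384.04505329]), array([ 0.2627305 , -0.10553261, -0.95918004]))
{'time_s': 0.15, 'qpos': array([-72.34561793,  34.37325296,  -0.14643662,  91.66993994,
         0.10373348,  54.02286937,  -4.57150424]), 'joint_velocities': array([-0.04864761, -0.14289072,  0.08604054, -0.1620827 , -0.0593655 ,
       -0.01739969, -0.04022667]), 'joint_efforts': array([ 3.95347000e-03, -7.65581489e+01,  1.49952415e+00, -2.52566189e+01,
       -5.23171469e-02,  1.48385286e-02,  1.28620604e-04]), 'position': array([272.09286228, 671.84755259, 404.07018801]), 'tool_rot': array([-1.79934374e+02,  6.45203919e-03,  1.57956018e+02]), 'force': array([-0.16973953, -0.1502654 ,  0.64635673]), 'wrist_torque': array([-0.0418093 , -0.00248183,  0.0062523 ]), 'finger_gap': 1.0039000951591468}
186.1
```

View pics/scene0.png

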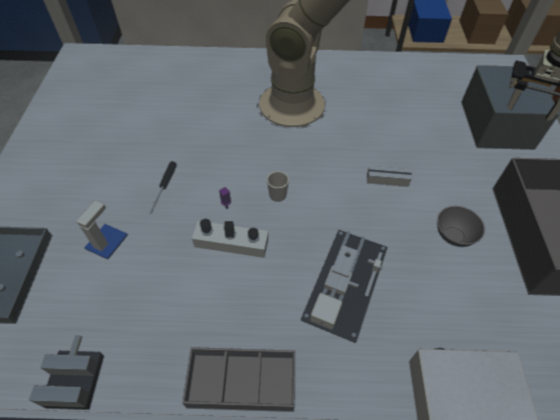

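View pics/top0.png

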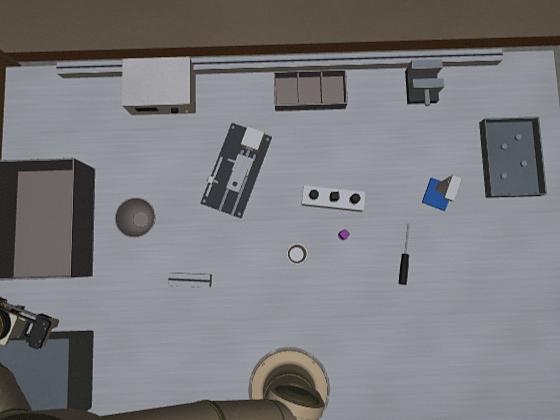

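View pics/wrist0.png

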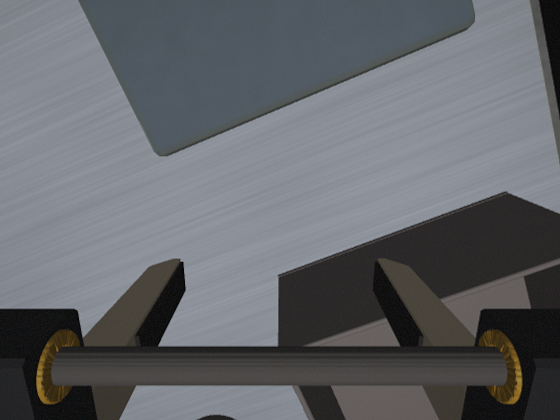

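The scene view shows the stand at about (231,237) with three black heads at (206,226), (229,229) and (253,234). The purple decoy is at (225,196) and the slide at (345,280). In the top view the heads are at (314,195), (335,197) and (355,199), and the slide is at (237,170). I'll take close crops next.

Run:
```python
import cv2,numpy as np
a=cv2.imread('pics/scene0.png')[180:265,185:275]; b=cv2.imread('pics/top0.png')[180:245,295:375]
a=cv2.resize(a,(400,378),interpolation=cv2.INTER_CUBIC); b=cv2.resize(b,(400,325),interpolation=cv2.INTER_CUBIC)
o=np.zeros((378,800,3),np.uint8); o[:,:400]=a;o[:325,400:]=b
cv2.imwrite('pics/c1.png',cv2.convertScaleAbs(o,alpha=1.8))
a=cv2.imread('pics/scene0.png')[225:345,295:395]; b=cv2.imread('pics/top0.png')[115:225,190:280]
a=cv2.resize(a,None,fx=4,fy=4,interpolation=cv2.INTER_CUBIC); b=cv2.resize(b,None,fx=4.36,fy=4.36,interpolation=cv2.INTER_CUBIC)
o=np.zeros((480,800,3),np.uint8); o[:,:400]=a;o[:b.shape[0],400:400+b.shape[1]]=b[:480,:400]
cv2.imwrite('pics/c2.png',cv2.convertScaleAbs(o,alpha=1.5))
```

```text
(no output)
```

View pics/c1.png

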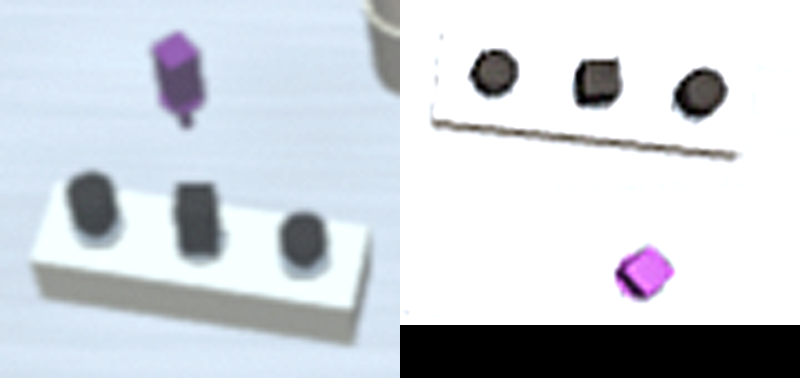

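View pics/c2.png

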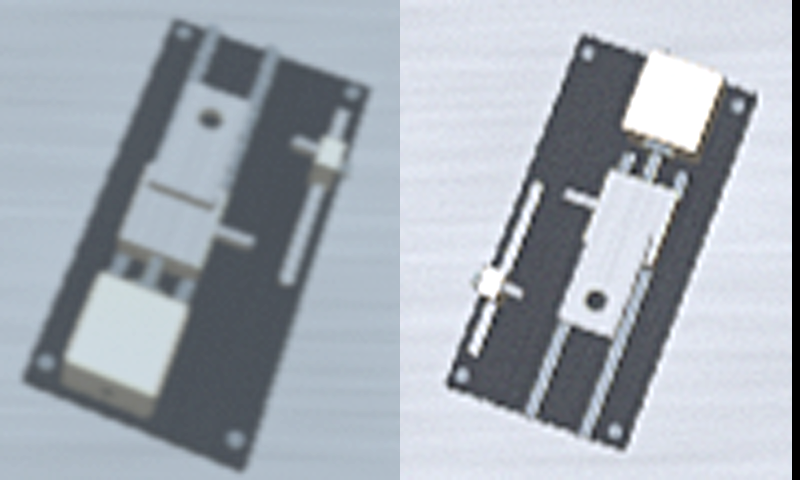

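Candidates (scene pixels):
- (206,226): tall round knob
- (229,229): square-topped black head
- (253,234): short round knob
- (225,196): purple decoy

The crop confirms that the middle head, at scene (229,229) and top (335,197), is square and black, so that's the pull pin. Next I measure positions.

Run:
```python
from h import *
import pickle
T=pickle.load(open('top0.pkl','rb'));S=pickle.load(open('scene0.pkl','rb'))
def two(a,b):
    o1,d1=ray(T,a);o2,d2=ray(S,b)
    d1/=np.linalg.norm(d1);d2/=np.linalg.norm(d2)
    A=np.stack([d1,-d2],1);s=np.linalg.lstsq(A,o2-o1,rcond=None)[0]
    return (o1+s[0]*d1+o2+s[1]*d2)/2, np.linalg.norm(o1+s[0]*d1-o2-s[1]*d2)
ct=lambda x,y:(295+(x-400)/5-.4,180+y/5-.4)
cs=lambda x,y:(185+x/4.444-.4,180+y/4.444-.4)
dt=lambda x,y:(190+(x-400)/4.36-.4,115+y/4.36-.4)
ds=lambda x,y:(295+x/4-.4,225+y/4-.4)
print('pin top',onz(T,ct(603,76),95),onz(S,cs(195,190),95),two(ct(603,76),cs(195,190)))
print('eye',onz(T,dt(596,299),50),onz(S,ds(210,118),50))
p=[onz(T,dt(*q),8) for q in [(588,53),(461,374),(738,105),(615,430)]]
print(p)
for a,b in((p[0],p[1]),(p[2],p[3]),):
    v=b-a;print('pull dir',np.degrees(np.arctan2(v[1],v[0])),np.linalg.norm(v))
q=[onz(S,ds(*q),8) for q in [(45,362),(182,33),(236,439),(352,92)]]
for a,b in((q[0],q[1]),(q[2],q[3]),):
    v=b-a;print('pull dir',np.degrees(np.arctan2(v[1],v[0])),np.linalg.norm(v))
# stand: white mask in top
g=T['frame'].astype(int)
m=((g.min(2)>190)).astype(np.uint8);m[:175]=0;m[225:]=0;m[:,:290]=0;m[:,380:]=0
cn,_=cv2.findContours(m,cv2.RETR_EXTERNAL,cv2.CHAIN_APPROX_NONE);cn=max(cn,key=cv2.contourArea)
b=cv2.boxPoints(cv2.minAreaRect(cn));w=np.array([onz(T,x,45)[:2] for x in b]);print('stand',w,w.mean(0))
for i in range(4):
    v=w[(i+1)%4]-w[i];print(np.linalg.norm(v),np.degrees(np.arctan2(v[1],v[0])))
for nm,z,a in(('ptr',36,(566,193)),('idx',36,(521,293))):print(nm,onz(T,dt(*a),z))
for nm,z,a in(('ptr',36,(253,241)),('idx',36,(293,142))):print(nm,onz(S,ds(*a),z))
```

```text
pin top [ 599.3553254 -162.7618187   95.       ] [ 592.52457614 -161.07936322   95.        ] (array([ 597.97115773, -160.77472974,  103.04783047]), np.float64(1.9815668495639829))
eye [654.78827554 153.72400954  50.        ] [652.16856878 154.68667765  50.        ]
[array([856.93754531, 161.71229796,   8.        ]), array([608.6279412 , 262.12230688,   8.        ]), array([811.77101957,  46.66268959,   8.        ]), array([562.18393215, 146.07907229,   8.        ])]
pull dir 157.9828601842345 267.84291922999967
pull dir 158.2814494413969 268.6583915602475
pull dir 158.4062874971293 268.0008428604934
pull dir 158.52077809808517 268.4256712564356Traceback (most recent call last):
  File "<stdin>", line 25, in <module>
ValueError: max() iterable argument is empty
```

```bash
cat >> h.py <<'E'
from scipy.spatial.transform import Rotation as Ro
def plan(pos,yaw,s=None):
    s=s or get_state()
    R0=Ro.from_euler('xyz',s['tool_rot'],degrees=True)
    R1=Ro.from_euler('xyz',[180,0,yaw],degrees=True)
    d=R0.inv().apply(np.array(pos)-np.array(s['position']))/1000
    rv=(R0.inv()*R1).as_rotvec(degrees=True)
    print('shift m',d.round(4).tolist(),'rotvec',rv.round(2).tolist(),'rows~',max(np.linalg.norm(d)/.0417,np.linalg.norm(rv)/7.16).round(1))
E
python3 - <<'E'
from h import *
import pickle
T=pickle.load(open('top0.pkl','rb'));S=pickle.load(open('scene0.pkl','rb'))
dt=lambda x,y:(190+(x-400)/4.36-.4,115+y/4.36-.4)
ds=lambda x,y:(295+x/4-.4,225+y/4-.4)
for nm,z,a in(('ptr',36,(566,193)),('idx',36,(521,293))):print(nm,onz(T,dt(*a),z))
for nm,z,a in(('ptr',36,(253,241)),('idx',36,(293,142))):print(nm,onz(S,ds(*a),z))
g=cv2.cvtColor(T['frame'],cv2.COLOR_RGB2GRAY)
print(g[185:212,302:366].max(), g[230:240,300:320].mean())
print('heads',onz(T,(313.6,193.8),89)[:2],onz(T,(354.5,198),79)[:2])
c=[(438,40),(434,122),(735,155)]
ct=lambda x,y:(295+(x-400)/5-.4,180+y/5-.4)
w=[onz(T,ct(*x),45)[:2] for x in c];print(w); v=w[1]-w[2];print('stand y heading',np.degrees(np.arctan2(v[1],v[0])))
plan([597,-162,404],84.4)
E
```

```text
ptr [739.24936363 176.59682532  36.        ]
idx [663.9129881  211.33711172  36.        ]
ptr [733.59751431 178.96261382  36.        ]
idx [660.41188295 211.06208354  36.        ]
192 148.805
heads [605.60391401 -96.47498184] [ 589.93149965 -224.65332635]
[array([634.38872649, -63.64499164]), array([581.07101661, -59.17245765]), array([ 553.68649703, -251.05775706])]
stand y heading 81.87799350474977
shift m [-0.6141, -0.6509, 0.0009] rotvec [-0.05, 0.05, 73.56] rows~ 21.5
```

Call:
{"op": "step_arm", "data": {"rows": [[[-0.03, -0.032, 0], [0, 0, 4]], [[-0.06, -0.064, 0], [0, 0, 8]], [[-0.09, -0.096, 0], [0, 0, 12]], [[-0.12, -0.128, 0], [0, 0, 16]], [[-0.15, -0.16, 0], [0, 0, 20]], [[-0.18, -0.192, 0], [0, 0, 24]], [[-0.21, -0.224, 0], [0, 0, 28]], [[-0.24, -0.256, 0], [0, 0, 32]], [[-0.27, -0.288, 0], [0, 0, 36]], [[-0.3, -0.32, 0], [0, 0, 40]], [[-0.33, -0.352, 0], [0, 0, 44]], [[-0.36, -0.384, 0], [0, 0, 48]], [[-0.39, -0.416, 0], [0, 0, 52]], [[-0.42, -0.448, 0], [0, 0, 56]], [[-0.45, -0.48, 0], [0, 0, 60]], [[-0.48, -0.512, 0], [0, 0, 64]], [[-0.51, -0.544, 0], [0, 0, 67]], [[-0.54, -0.576, 0], [0, 0, 70]], [[-0.57, -0.608, 0], [0, 0, 73]], [[-0.6, -0.64, 0], [0, 0, 75.5]]]}}

```text
time_s: 1.82
position: [572.5, -107.4, 404.7]
tool_rot: [-180.0, -0.0, 82.3]
force: [1.4, 0.8, 0.3]
finger_gap: 1.001
```

Run:
```python
from h import *
s=get_state();print(s['time_s'],s['position'],s['tool_rot'],s['qpos'])
plan([597,-162,340],82.5)
```

```text
1.8167 [ 572.53964337 -107.43009908  404.71244774] [-1.79997855e+02 -8.30655316e-03  8.23116552e+01] [-11.16715685  25.87430803  23.20532708 111.7619164  -14.06446522
  45.08599281  12.26901474]
shift m [-0.0508, 0.0315, 0.0647] rotvec [-0.0, -0.01, -0.19] rows~ 2.1
```

Call:
{"op": "step_arm", "data": {"rows": [[[-0.008, 0.005, 0.03], [0, 0, 0]], [[-0.015, 0.011, 0.06], [0, 0, 0]], [[-0.015, 0.011, 0.064], [0, 0, 0]], [[-0.015, 0.011, 0.064], [0, 0, 0]], [[-0.015, 0.011, 0.064], [0, 0, 0]], [[-0.015, 0.011, 0.064], [0, 0, 0]]]}}

```text
time_s: 2.32
position: [581.4, -121.0, 342.2]
tool_rot: [179.9, -0.0, 82.5]
force: [0.3, 0.8, 0.8]
finger_gap: 1.004
```

Run:
```python
from h import *
import pickle
c=cap('wrist','w1.png');pickle.dump(c,open('w1.pkl','wb'))
s=get_state();print(s['time_s'],s['position'],s['tool_rot'],abs(s['joint_velocities']).max())
```

```text
2.3667 [ 581.40409377 -120.91797223  342.32397114] [ 1.79882600e+02 -2.59097771e-02  8.25340756e+01] 0.292499247973099
```

View pics/w1.png

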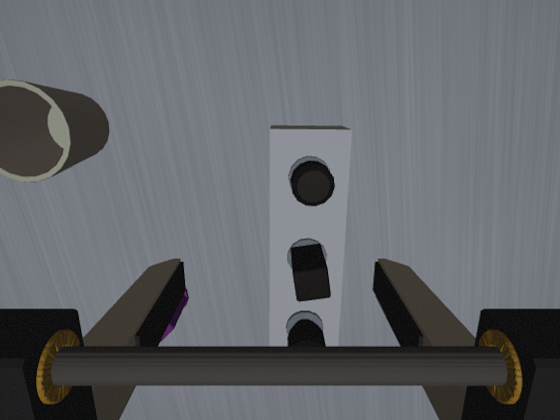

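The wrist view shows the square block at about (310,270), slightly rotated within the stand. Its neighbours are at (312,183) and (305,335). I'll crop it to measure.

Run:
```python
from h import *
a=cv2.imread('pics/w1.png')[220:320,260:360]
cv2.imwrite('pics/w1c.png',cv2.convertScaleAbs(cv2.resize(a,(600,600),interpolation=cv2.INTER_CUBIC),alpha=3,beta=-20))
```

```text
(no output)
```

View pics/w1c.png

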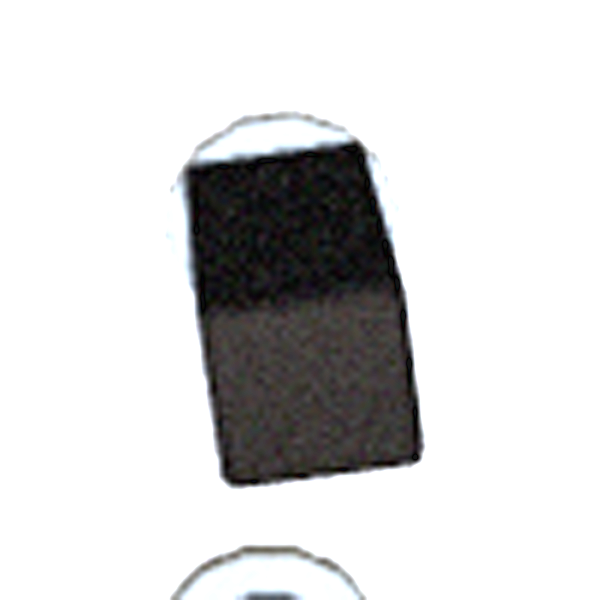

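Run:
```python
from h import *
import pickle
W=pickle.load(open('w1.pkl','rb'))
f=lambda x,y:(260+x/6-.4,220+y/6-.4)
def rep(cs,z):
    w=np.array([onz(W,f(*c),z)[:2] for c in cs]);print(w.mean(0).round(1))
    for i in range(4):
        v=w[(i+1)%4]-w[i];print('  ',np.linalg.norm(v).round(1),np.degrees(np.arctan2(v[1],v[0])).round(1))
    return w.mean(0)
rep([(200,312),(402,295),(424,464),(228,487)],95)
rep([(188,168),(360,145),(402,295),(200,312)],95)
a,b=[onz(W,f(*c),49)[:2] for c in((188,166),(360,145))];v=b-a;print('bottom edge',np.linalg.norm(v),np.degrees(np.arctan2(v[1],v[0])),(a+b)/2)
# stand corners
a,b=[onz(W,c,45)[:2] for c in((270,128),(270,345))];v=a-b;print('stand y',np.degrees(np.arctan2(v[1],v[0])))
print(W['K'],'cam',ray(W,(280,210)))
```

```text
[ 598.  -160.3]
   22.6 -2.3
   21.5 -88.5
   22.6 180.0
   22.4 91.5
[ 597.2 -140.4]
   19.0 0.7
   18.7 -81.1
   22.6 177.7
   17.4 87.5
bottom edge 22.769066833745267 -0.04082317569332672 [ 597.88562874 -150.12033137]
stand y 82.13734732080603
[[371.82001108   0.         278.73214564]
 [  0.         371.82001108 214.97692056]
 [  0.           0.           1.        ]] cam (array([590.61114566, -38.45121362, 322.30454552]), array([-0.0306104 , -0.28104876, -0.95930464]))
```

Run:
```python
from h import *
plan([597.9,-160.8,330],90)
plan([597.9,-160.8,240.5],90)
```

```text
shift m [-0.0374, 0.0215, 0.0124] rotvec [0.12, -0.02, -7.47] rows~ 1.1
shift m [-0.0374, 0.0213, 0.1019] rotvec [0.12, -0.02, -7.47] rows~ 2.7
```

Call:
{"op": "step_arm", "data": {"rows": [[[-0.012, 0.007, 0.004], [0, 0, -2.5]], [[-0.024, 0.014, 0.008], [0, 0, -5]], [[-0.0374, 0.0214, 0.012], [0, 0, -7.5]], [[-0.0374, 0.0214, 0.012], [0, 0, -7.5]], [[-0.0374, 0.0214, 0.03], [0, 0, -7.5]], [[-0.0374, 0.0214, 0.05], [0, 0, -7.5]], [[-0.0374, 0.0214, 0.07], [0, 0, -7.5]], [[-0.0374, 0.0214, 0.085], [0, 0, -7.5]], [[-0.0374, 0.0214, 0.095], [0, 0, -7.5]], [[-0.0374, 0.0214, 0.1], [0, 0, -7.5]], [[-0.0374, 0.0214, 0.102], [0, 0, -7.5]], [[-0.0374, 0.0214, 0.102], [0, 0, -7.5]], [[-0.0374, 0.0214, 0.102], [0, 0, -7.5]]]}}

```text
time_s: 3.45
position: [597.7, -161.6, 239.6]
tool_rot: [179.9, 0.0, 89.9]
force: [0.2, 0.2, 0.1]
finger_gap: 1.0
```

Run:
```python
from h import *
c=cap('wrist','w2.png');cap('scene','s2.png')
s=get_state();print(s['time_s'],s['position'],s['tool_rot'],s['force'])
```

```text
3.55 [ 597.69936165 -161.67895103  239.61365805] [1.79926027e+02 1.35040346e-02 8.99482451e+01] [ 0.37634982 -0.03784485  0.08725361]
```

View pics/w2.png

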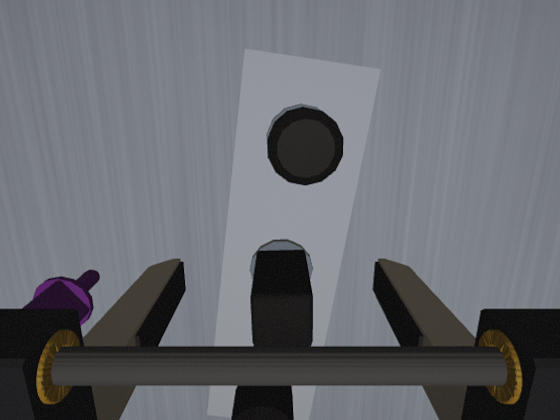

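The block is at about (282,300), square to the jaws and centred between the pads. I'll close now.

Call:
{"op": "step_arm", "data": {"rows": [[[0, 0, 0], [0, 0, 0]], [[0, 0, 0], [0, 0, 0]], [[0, 0, 0], [0, 0, 0]], [[0, 0, 0], [0, 0, 0]], [[0, 0, 0], [0, 0, 0]], [[0, 0, 0], [0, 0, 0]], [[0, 0, 0], [0, 0, 0]], [[0, 0, 0], [0, 0, 0]], [[0, 0, 0], [0, 0, 0]], [[0, 0, 0], [0, 0, 0]], [[0, 0, 0], [0, 0, 0]], [[0, 0, 0], [0, 0, 0]]], "fingers": 0, "squeeze": 45}}

```text
time_s: 4.55
position: [597.5, -161.7, 238.7]
tool_rot: [180.0, 0.0, 90.0]
force: [0.7, 0.4, -0.6]
finger_gap: 0.252
```

Call:
{"op": "step_arm", "data": {"rows": [[[0, 0, -0.005], [0, 0, 0]], [[0, 0, -0.015], [0, 0, 0]], [[0, 0, -0.03], [0, 0, 0]], [[0, 0, -0.05], [0, 0, 0]], [[0, 0, -0.07], [0, 0, 0]], [[0, 0, -0.09], [0, 0, 0]], [[0, 0, -0.11], [0, 0, 0]], [[0, 0, -0.12], [0, 0, 0]], [[0, 0, -0.12], [0, 0, 0]], [[0, 0, -0.12], [0, 0, 0]]]}}

```text
time_s: 5.38
position: [597.3, -161.5, 359.1]
tool_rot: [179.9, -0.0, 90.0]
force: [0.1, 1.0, 0.1]
finger_gap: 0.254
```

Run:
```python
from h import *
c=cap('wrist','w3.png');cap('scene','s3.png')
s=get_state();print(s['time_s'],s['position'],s['tool_rot'],s['force'])
plan([648,161,360],68.3)
```

```text
5.4833 [ 597.14254554 -161.39335216  357.77932233] [-1.79918763e+02 -1.77930161e-02  8.99687779e+01] [-0.39762823 -0.15169743 -1.12356194]
shift m [0.3224, 0.0507, -0.0022] rotvec [-0.08, -0.0, 21.67] rows~ 7.8
```

View pics/w3.png

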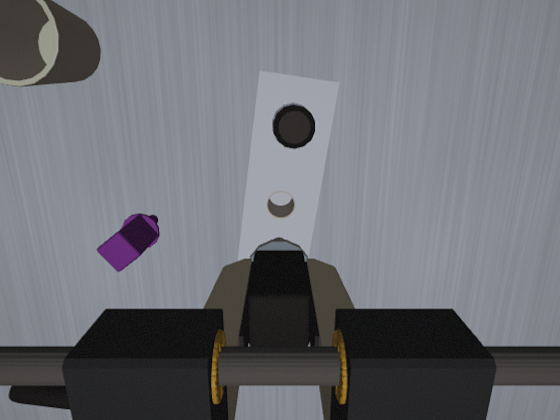

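View pics/s3.png

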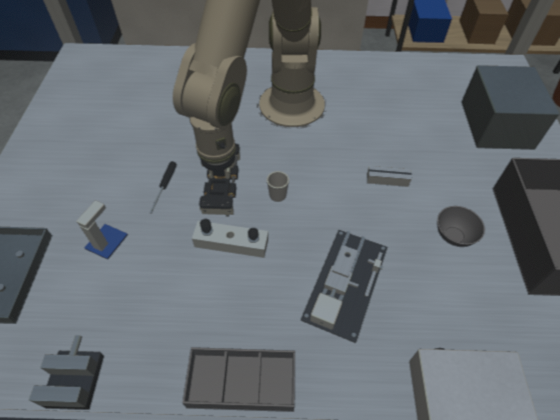

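Run:
```python
from h import *
plan([631,98,358],68.3)
```

```text
shift m [0.2594, 0.0337, -0.0002] rotvec [-0.08, -0.0, 21.67] rows~ 6.3
```

Call:
{"op": "step_arm", "data": {"rows": [[[0.01, 0.001, 0], [0, 0, 1]], [[0.03, 0.004, 0], [0, 0, 3]], [[0.055, 0.007, 0], [0, 0, 6]], [[0.08, 0.01, 0], [0, 0, 8]], [[0.105, 0.014, 0], [0, 0, 10]], [[0.13, 0.017, 0], [0, 0, 12]], [[0.155, 0.02, 0], [0, 0, 14]], [[0.18, 0.023, 0], [0, 0, 16]], [[0.205, 0.027, 0], [0, 0, 18]], [[0.23, 0.03, 0], [0, 0, 20]], [[0.25, 0.033, 0], [0, 0, 21]], [[0.259, 0.034, 0], [0, 0, 21.7]], [[0.259, 0.034, 0], [0, 0, 21.7]], [[0.259, 0.034, 0], [0, 0, 21.7]], [[0.259, 0.034, 0], [0, 0, 21.7]], [[0.259, 0.034, 0], [0, 0, 21.7]]]}}

```text
time_s: 6.82
position: [631.6, 95.3, 358.8]
tool_rot: [180.0, 0.0, 68.1]
force: [-0.9, -0.0, -0.4]
finger_gap: 0.256
```

Run:
```python
from h import *
import pickle
c=cap('wrist','w4.png');pickle.dump(c,open('w4.pkl','wb'));d=cap('scene','s4.png');pickle.dump(d,open('s4.pkl','wb'))
for i in range(3):
    s=get_state();print(s['time_s'],s['position'],s['tool_rot'],s['force'])
```

```text
6.9167 [631.63566466  95.78301196 358.93354718] [1.79983066e+02 8.87341544e-03 6.81438813e+01] [ 0.28458229 -0.37653356 -0.13796823]
6.9167 [631.63566466  95.78301196 358.93354718] [1.79983066e+02 8.87341544e-03 6.81438813e+01] [ 0.28458229 -0.37653356 -0.13796823]
6.9167 [631.63566466  95.78301196 358.93354718] [1.79983066e+02 8.87341544e-03 6.81438813e+01] [ 0.28458229 -0.37653356 -0.13796823]
```

View pics/w4.png

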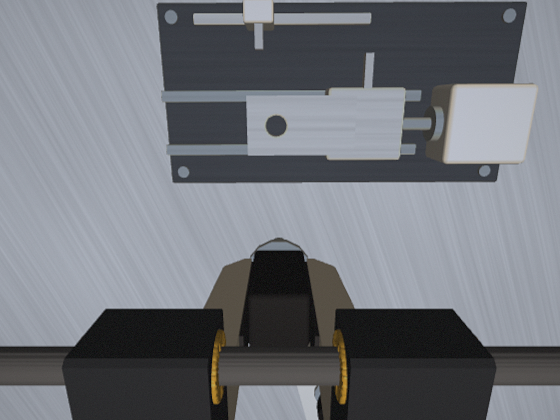

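View pics/s4.png

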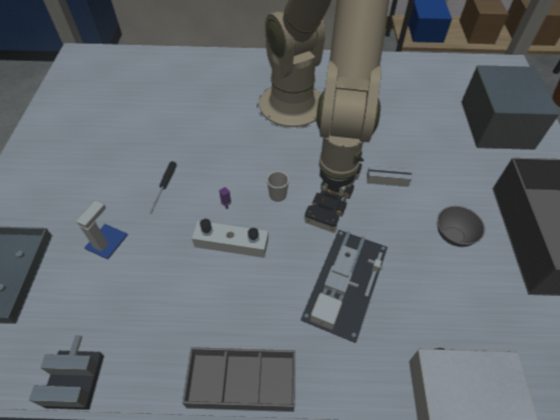

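Run:
```python
from h import *
import pickle
W=pickle.load(open('w4.pkl','rb'))
g=cv2.cvtColor(W['frame'],cv2.COLOR_RGB2GRAY)
m=np.zeros_like(g);m[100:150,252:300]=(g[100:150,252:300]<110)
cn,_=cv2.findContours(m,cv2.RETR_EXTERNAL,cv2.CHAIN_APPROX_NONE)
for c in cn:
    if cv2.contourArea(c)>50:
        print(cv2.contourArea(c),cv2.boundingRect(c),cv2.fitEllipse(c)); 
        e=cv2.fitEllipse(c)[0];print('eye',onz(W,e,50).round(1), 'diam', np.linalg.norm(onz(W,(e[0]-10.5,e[1]),50)-onz(W,(e[0]+10.5,e[1]),50)))
a=cv2.imread('pics/w4.png')
u=cv2.resize(a[0:170,230:430],(800,680),interpolation=cv2.INTER_CUBIC)[:600];cv2.imwrite('pics/w4a.png',u)
u=cv2.resize(a[225:355,215:345],(650,650),interpolation=cv2.INTER_CUBIC)[:600];cv2.imwrite('pics/w4b.png',cv2.convertScaleAbs(u,alpha=2.5))
```

```text
305.5 (266, 115, 21, 21) ((275.6236267089844, 125.38594055175781), (19.658615112304688, 19.94414710998535), 158.7574920654297)
eye [652.1 156.   50. ] diam 15.889444806664713
```

View pics/w4a.png

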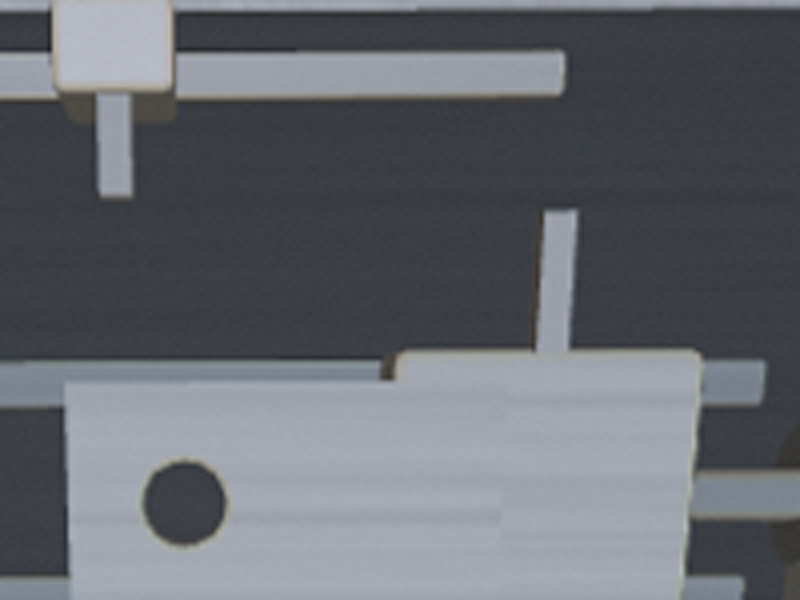

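View pics/w4b.png

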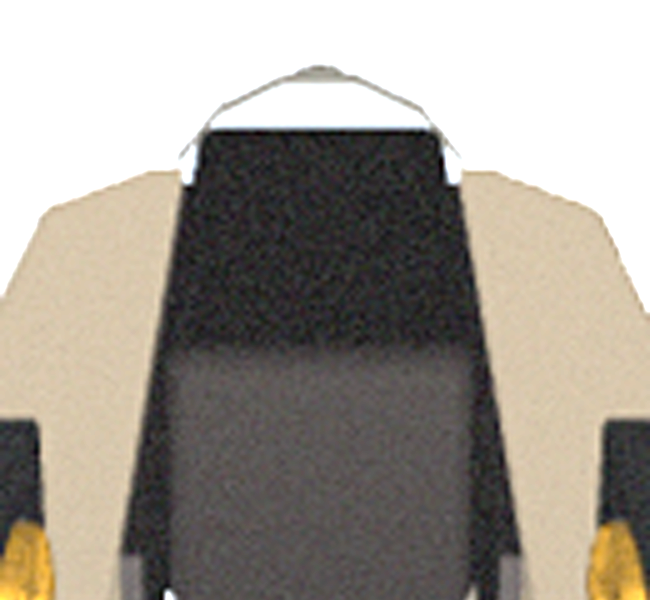

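Run:
```python
from h import *
import pickle
W=pickle.load(open('w4.pkl','rb'));s=get_state()
P=s['position'];R=Ro.from_euler('xyz',s['tool_rot'],degrees=True)
def tool(p): return R.inv().apply(np.array(p)-P).round(1)
zt=P[2]
print('block bottom front L/R',[tool(onz(W,(215+x/5-.4,225+y/5-.4),zt-190)) for x,y in((205,130),(437,130))])
print('block top front L/R',[tool(onz(W,(215+x/5-.4,225+y/5-.4),zt-144)) for x,y in((170,350),(472,350))])
print('flange back edge',tool(onz(W,(215+320/5-.4,225+78/5-.4),zt-194)))
print('foot front',tool(onz(W,(278.6,237.8),zt-229)),tool(onz(W,(278.6,237.8),zt-226)))
ps=[onz(W,c,36) for c in((258.6,48.9),(369.6,52.4))]
# axis from rails / housing: base long edges z=8 & rail edges
L=[onz(W,c,8) for c in((171.5,17),(509.5,15.5),(183.5,172),(484.5,170.5))]
hs=[np.degrees(np.arctan2(*(L[a]-L[b])[[1,0]])) for a,b in((0,1),(2,3))];print('pull heading',hs)
h=np.radians(158.3);u=np.array([np.cos(h),np.sin(h),0]);v=np.array([-u[1],u[0],0])
print('idx,ptr',ps,'draw',(ps[0]-ps[1])@u,'across',(ps[0]-ps[1])@v)
```

```text
block bottom front L/R [array([ 11.1, -12.7, 190. ]), array([ 11.1,  10.1, 190. ])]
block top front L/R [array([ 12.6, -12.7, 144. ]), array([ 12.6,   9.9, 144. ])]
flange back edge [ 15.   -1.4 194. ]
foot front [  3.1  -1.4 229. ] [  4.2  -1.4 226. ]
pull heading [np.float64(158.39410594559726), np.float64(158.41156950555788)]
idx,ptr [array([660.78842865, 211.7126196 ,  36.        ]), array([737.23770803, 178.46475164,  36.        ])] draw 83.32480691227275 across -2.62480391070768
```

Run:
```python
from h import *
plan([653.7,156.2,300],68.35)
```

```text
shift m [0.0643, -0.002, 0.0589] rotvec [0.02, 0.01, -0.21] rows~ 2.1
```

Call:
{"op": "step_arm", "data": {"rows": [[[0.01, 0, 0], [0, 0, -0.2]], [[0.03, -0.001, 0], [0, 0, -0.2]], [[0.05, -0.002, 0.01], [0, 0, -0.2]], [[0.0643, -0.002, 0.025], [0, 0, -0.2]], [[0.0643, -0.002, 0.04], [0, 0, -0.2]], [[0.0643, -0.002, 0.052], [0, 0, -0.2]], [[0.0643, -0.002, 0.059], [0, 0, -0.2]], [[0.0643, -0.002, 0.059], [0, 0, -0.2]], [[0.0643, -0.002, 0.059], [0, 0, -0.2]], [[0.0643, -0.002, 0.059], [0, 0, -0.2]]]}}

```text
time_s: 7.75
position: [654.0, 157.3, 300.4]
tool_rot: [179.9, -0.0, 68.4]
force: [0.0, -0.4, -1.0]
finger_gap: 0.257
```

Run:
```python
from h import *
import pickle
W=cap('wrist','w5.png');pickle.dump(W,open('w5.pkl','wb'));d=cap('scene','s5.png');pickle.dump(d,open('s5.pkl','wb'))
s=get_state();print(s['time_s'],s['position'],s['tool_rot'],s['force'])
a=cv2.imread('pics/w5.png')[170:320,200:360]
b=cv2.imread('pics/s5.png')[170:290,300:400]
o=np.zeros((480,800,3),np.uint8);o[:375,:400]=cv2.convertScaleAbs(cv2.resize(a,(400,375),interpolation=cv2.INTER_CUBIC),alpha=1.7);o[:,400:]=cv2.resize(b,(400,480),interpolation=cv2.INTER_CUBIC)
cv2.imwrite('pics/c5.png',o)
```

```text
7.85 [653.91326271 157.45993904 300.64163124] [ 1.79936874e+02 -4.90430199e-02  6.84245575e+01] [-0.34657395 -0.06523106 -1.26845945]
```

View pics/w5.png

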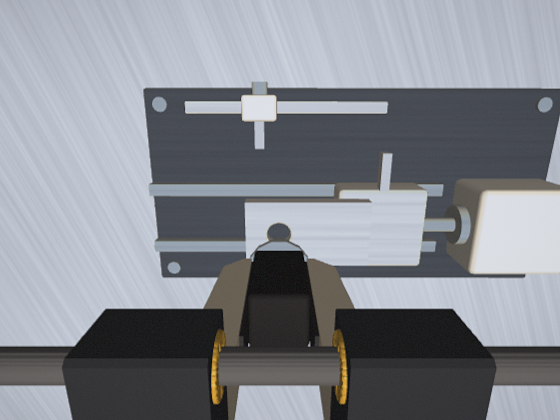

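View pics/c5.png

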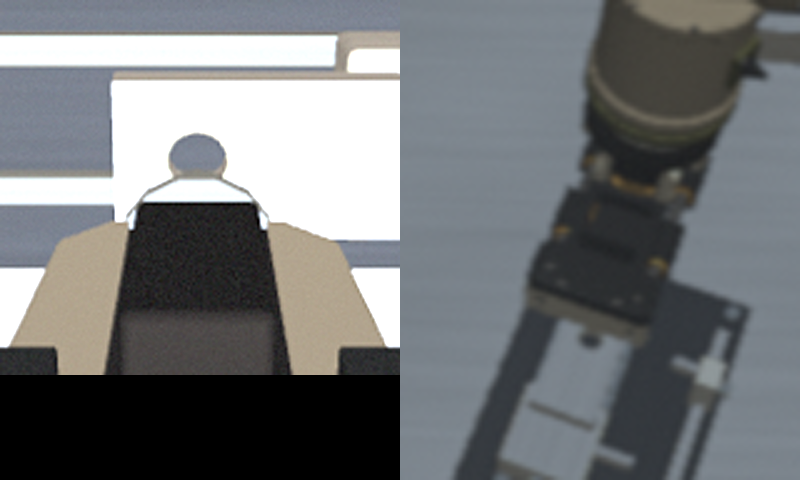

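Run:
```python
from h import *
import pickle
W=pickle.load(open('w5.pkl','rb'));s=get_state();P=s['position'];R=Ro.from_euler('xyz',s['tool_rot'],degrees=True)
tool=lambda p:R.inv().apply(np.array(p)-P)
g=cv2.cvtColor(W['frame'],cv2.COLOR_RGB2GRAY)
m=(g[215:240,255:305]<130).astype(np.uint8)
cn,_=cv2.findContours(m,cv2.RETR_EXTERNAL,cv2.CHAIN_APPROX_NONE);c=max(cn,key=cv2.contourArea).reshape(-1,2)+[255,215]
print(c[:,0].min(),c[:,0].max(),c[:,1].min(),c[:,1].max())
up=c[c[:,1]<232]   # upper arc
q=np.array([tool(onz(W,p,50))[:2] for p in up.astype(float)])
from scipy.optimize import least_squares
f=least_squares(lambda x:np.hypot(q[:,0]-x[0],q[:,1]-x[1])-x[2],[0,0,8]);print('eye in tool (x,y,r)',f.x)
f=least_squares(lambda x:np.hypot(q[:,0]-x[0],q[:,1]-x[1])-8,[0,0]);print('eye in tool r=8',f.x)
zt=P[2]
fl=tool(onz(W,(278.6,241),zt-229));print('foot front',fl)
print('block bottom',[tool(onz(W,(200+x/2.5-.3,170+y/2.5-.3),zt-190)) for x,y in((138,203),(256,203))])
```

```text
267 290 223 239
eye in tool (x,y,r) [-2.21400743 -1.42540305  7.69384226]
eye in tool r=8 [-2.58935874 -1.42578816]
foot front [  1.38210801  -1.39488272 228.9998691 ]
block bottom [array([ 11.31164533, -13.11732867, 189.99541522]), array([ 11.28403323,  10.14501788, 190.02102094])]
```

Call:
{"op": "step_arm", "data": {"rows": [[[-0.001, 0, 0], [0, 0, 0]], [[-0.0015, 0, 0], [0, 0, 0]], [[-0.0015, 0, 0.005], [0, 0, 0]], [[-0.0015, 0, 0.01], [0, 0, 0]], [[-0.0015, 0, 0.015], [0, 0, 0]], [[-0.0015, 0, 0.019], [0, 0, 0]], [[-0.0015, 0, 0.023], [0, 0, 0]], [[-0.0015, 0, 0.026], [0, 0, 0]], [[-0.0015, 0, 0.028], [0, 0, 0]], [[-0.0015, 0, 0.03], [0, 0, 0]], [[-0.0015, 0, 0.03], [0, 0, 0]], [[-0.0015, 0, 0.03], [0, 0, 0]]]}}

```text
time_s: 8.85
position: [653.1, 156.4, 269.7]
tool_rot: [180.0, 0.0, 68.5]
force: [0.0, -0.5, -0.5]
finger_gap: 0.253
```

Run:
```python
from h import *
import pickle
W=cap('wrist','w6.png');d=cap('scene','s6.png')
s=get_state();print(s['time_s'],s['position'],s['tool_rot'],s['force'],s['wrist_torque'])
a=cv2.imread('pics/w6.png')[170:320,200:360]
b=cv2.imread('pics/s6.png')[170:290,300:400]
o=np.zeros((480,800,3),np.uint8);o[:375,:400]=cv2.convertScaleAbs(cv2.resize(a,(400,375),interpolation=cv2.INTER_CUBIC),alpha=1.7);o[:,400:]=cv2.resize(b,(400,480),interpolation=cv2.INTER_CUBIC)
cv2.imwrite('pics/c6.png',o)
```

```text
8.95 [653.16096884 156.40520794 269.93428645] [ 1.79983278e+02 -1.07268655e-02  6.84545970e+01] [ 0.37557701 -0.55127402 -0.71177222] [-0.04100525  0.07307353  0.0237836 ]
```

View pics/c6.png

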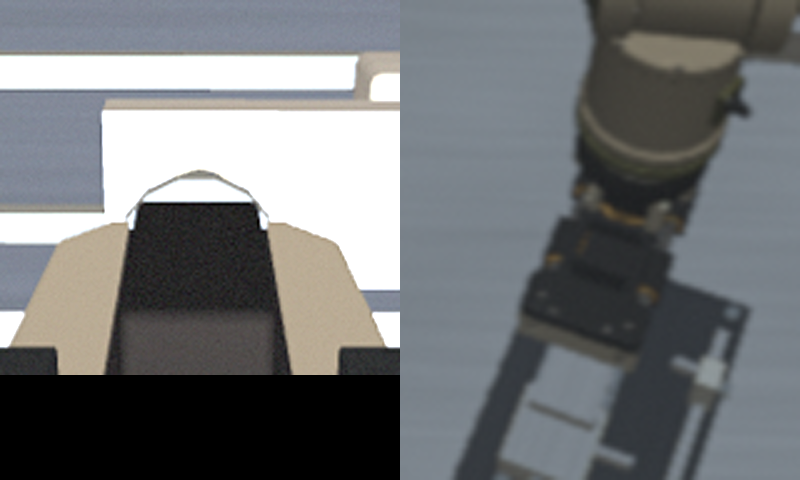

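No contact force with the foot about 9 mm below the mouth, so it's in the eye. I'll keep going down.

Call:
{"op": "step_arm", "data": {"rows": [[[0, 0, 0.004], [0, 0, 0]], [[0, 0, 0.008], [0, 0, 0]], [[0, 0, 0.012], [0, 0, 0]], [[0, 0, 0.016], [0, 0, 0]], [[0, 0, 0.019], [0, 0, 0]], [[0, 0, 0.022], [0, 0, 0]], [[0, 0, 0.0235], [0, 0, 0]], [[0, 0, 0.0235], [0, 0, 0]], [[0, 0, 0.0235], [0, 0, 0]]]}}

```text
time_s: 9.7
position: [653.1, 156.4, 246.2]
tool_rot: [-180.0, 0.0, 68.5]
force: [0.8, 0.4, -1.4]
finger_gap: 0.259
```

Run:
```python
from h import *
import pickle
W=cap('wrist','w7.png');pickle.dump(W,open('w7.pkl','wb'))
s=get_state();print(s['time_s'],s['position'],s['tool_rot'],s['force'],s['wrist_torque'])
```

```text
9.75 [653.15701848 156.36010334 246.32474447] [ 1.79990370e+02 -3.11645536e-03  6.84522508e+01] [ 0.12888043  0.0291984  -0.92080644] [-0.06387429  0.07904785  0.00756569]
```

View pics/w7.png

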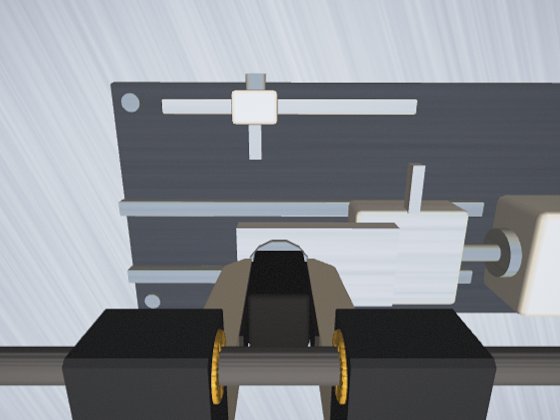

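Call:
{"op": "step_arm", "data": {"rows": [[[0, 0, 0.0005], [0, 0, 0]], [[0, 0, 0.001], [0, 0, 0]], [[0, 0, 0.0014], [0, 0, 0]], [[0, 0, 0.0017], [0, 0, 0]], [[0, 0, 0.0017], [0, 0, 0]], [[0, 0, 0.0017], [0, 0, 0]]]}}

```text
time_s: 10.25
position: [653.1, 156.4, 244.6]
tool_rot: [180.0, -0.0, 68.5]
force: [-0.2, 0.2, -0.6]
finger_gap: 0.251
```

Call:
{"op": "step_arm", "data": {"rows": [[[0, 0, 0.0003], [0, 0, 0]], [[0, 0, 0.0006], [0, 0, 0]], [[0, 0, 0.0008], [0, 0, 0]], [[0, 0, 0.0008], [0, 0, 0]], [[0, 0, 0.0008], [0, 0, 0]]]}}

```text
time_s: 10.67
position: [653.1, 156.4, 243.8]
tool_rot: [180.0, -0.0, 68.5]
force: [0.8, 0.8, -0.2]
finger_gap: 0.253
```

Run:
```python
from h import *
import pickle
W=cap('wrist','w8.png');pickle.dump(W,open('w8.pkl','wb'))
s=get_state();print(s['time_s'],s['position'],s['tool_rot'],s['force'],s['wrist_torque'])
a=cv2.imread('pics/w8.png')[220:320,200:360]
cv2.imwrite('pics/c8.png',cv2.convertScaleAbs(cv2.resize(a,(800,500),interpolation=cv2.INTER_CUBIC),alpha=1.5))
```

```text
10.7167 [653.09346831 156.41288245 243.76411108] [1.79997510e+02 2.88799127e-06 6.84575029e+01] [-0.42011781 -0.26296621 -0.28692791] [-0.05183582  0.14525971 -0.02529174]
```

View pics/c8.png

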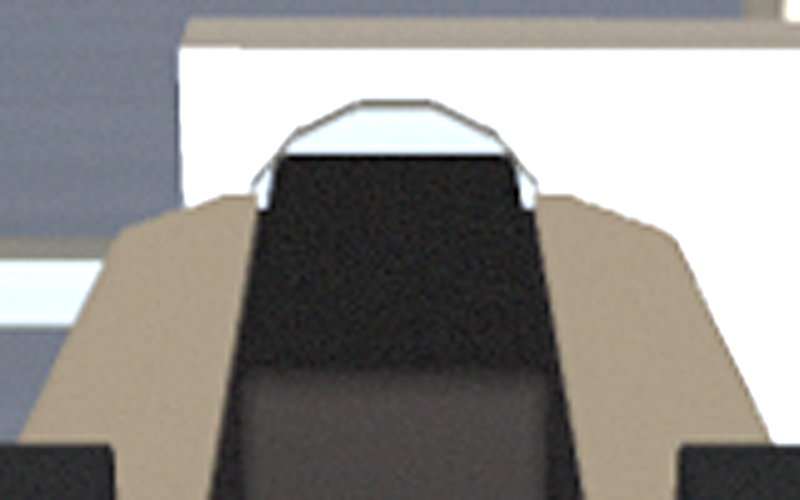

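Call:
{"op": "step_arm", "data": {"rows": [[[0, 0, 0.0003], [0, 0, 0]], [[0, 0, 0.0006], [0, 0, 0]], [[0, 0, 0.0009], [0, 0, 0]], [[0, 0, 0.0009], [0, 0, 0]], [[0, 0, 0.0009], [0, 0, 0]]]}}

```text
time_s: 11.13
position: [653.1, 156.3, 243.7]
tool_rot: [180.0, -0.0, 68.5]
force: [-2.6, 0.1, 8.6]
finger_gap: 0.255
```

The flange seats at TCP z of about 243.7, where contact read 8.6 N. I'll back off slightly and start the pull along tool -y.

Call:
{"op": "step_arm", "data": {"rows": [[[0, 0, -0.0004], [0, 0, 0]], [[0, 0, -0.0007], [0, 0, 0]], [[0, -0.002, -0.0007], [0, 0, 0]], [[0, -0.004, -0.0007], [0, 0, 0]], [[0, -0.007, -0.0007], [0, 0, 0]], [[0, -0.01, -0.0007], [0, 0, 0]], [[0, -0.014, -0.0007], [0, 0, 0]], [[0, -0.018, -0.0007], [0, 0, 0]], [[0, -0.022, -0.0007], [0, 0, 0]], [[0, -0.026, -0.0007], [0, 0, 0]], [[0, -0.03, -0.0007], [0, 0, 0]], [[0, -0.03, -0.0007], [0, 0, 0]], [[0, -0.03, -0.0007], [0, 0, 0]]]}}

```text
time_s: 12.22
position: [625.0, 167.6, 243.7]
tool_rot: [180.0, -0.0, 68.5]
force: [3.6, -1.2, 3.7]
finger_gap: 0.263
```

```bash
cat > look.py <<'E'
from h import *
import pickle,sys
n=sys.argv[1]
W=cap('wrist',f'w{n}.png');pickle.dump(W,open(f'w{n}.pkl','wb'))
s=get_state();print(s['time_s'],s['position'],s['tool_rot'],s['force'],s['wrist_torque'],s['finger_gap'])
E
python3 look.py 9
```

```text
12.2667 [625.14628846 167.51695224 243.71723224] [ 1.79993111e+02 -1.04031176e-02  6.84610840e+01] [ 4.19630519 -0.93830419  4.41987784] [-0.41661433 -0.85573707 -0.03556195] 0.25442266005224473
```

View pics/w9.png

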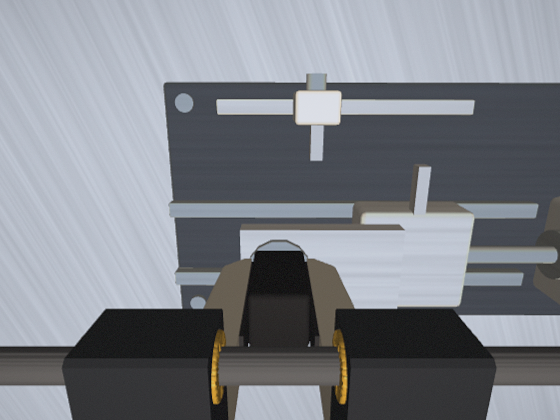

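```bash
cat > diff.py <<'E'
from h import *
import pickle,sys
n=sys.argv[1];a=eval(sys.argv[2]);b=eval(sys.argv[3])
W=pickle.load(open(f'w{n}.pkl','rb'))
h=np.radians(158.35);u=np.array([np.cos(h),np.sin(h),0]);v=np.array([-u[1],u[0],0])
for z in(34,36,38):
    p=onz(W,a,z);q=onz(W,b,z);print(z,'remaining',((q-p)@u).round(2),'across',((q-p)@v).round(2))
E
python3 - <<'E'
from h import *
a=cv2.imread('pics/w9.png')[120:220,290:450]
cv2.imwrite('pics/c9.png',cv2.resize(a,(800,500),interpolation=cv2.INTER_CUBIC))
E
```

```text
(no output)
```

View pics/c9.png

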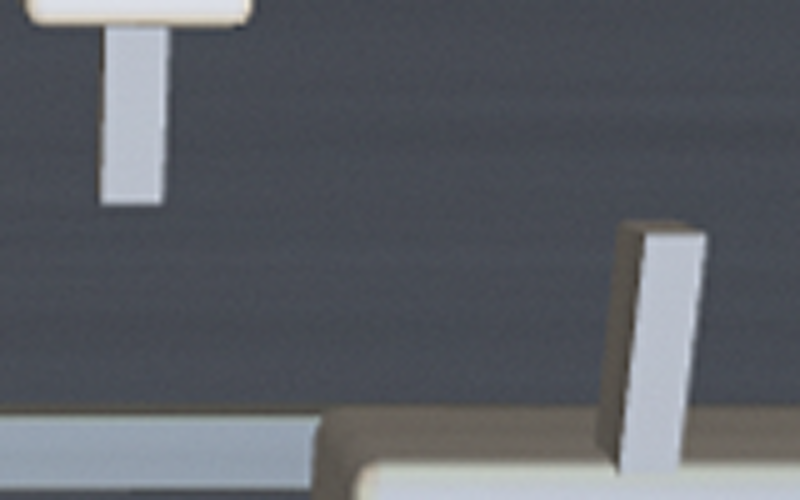

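```bash
python3 diff.py 9 "(424.8,166.2)" "(316,160.4)"
```

```text
34 remaining 56.02 across -2.87
36 remaining 55.43 across -2.84
38 remaining 54.84 across -2.81
```

Call:
{"op": "step_arm", "data": {"rows": [[[0, -0.002, 0], [0, 0, 0]], [[0, -0.005, 0], [0, 0, 0]], [[0, -0.009, 0], [0, 0, 0]], [[0, -0.013, 0], [0, 0, 0]], [[0, -0.017, 0], [0, 0, 0]], [[0, -0.021, 0], [0, 0, 0]], [[0, -0.025, 0], [0, 0, 0]], [[0, -0.029, 0], [0, 0, 0]], [[0, -0.033, 0], [0, 0, 0]], [[0, -0.037, 0], [0, 0, 0]], [[0, -0.041, 0], [0, 0, 0]], [[0, -0.045, 0], [0, 0, 0]], [[0, -0.048, 0], [0, 0, 0]], [[0, -0.051, 0], [0, 0, 0]], [[0, -0.053, 0], [0, 0, 0]], [[0, -0.053, 0], [0, 0, 0]], [[0, -0.053, 0], [0, 0, 0]]]}}

```text
time_s: 13.68
position: [576.6, 186.7, 243.7]
tool_rot: [179.9, -0.0, 68.4]
force: [6.1, -2.7, 1.7]
finger_gap: 0.253
```

```bash
python3 look.py 10
python3 - <<'E'
from h import *
a=cv2.imread('pics/w10.png')
cv2.imwrite('pics/c10.png',cv2.resize(a[120:320,240:460],(660,600),interpolation=cv2.INTER_CUBIC))
E
```

```text
13.7333 [576.68691748 186.65944664 243.74859469] [ 1.79880411e+02 -3.91682478e-02  6.84273110e+01] [ 6.66046236 -1.82591496  2.57758278] [-0.47592533 -1.46110029  0.01602042] 0.25540250426723626
```

View pics/c10.png

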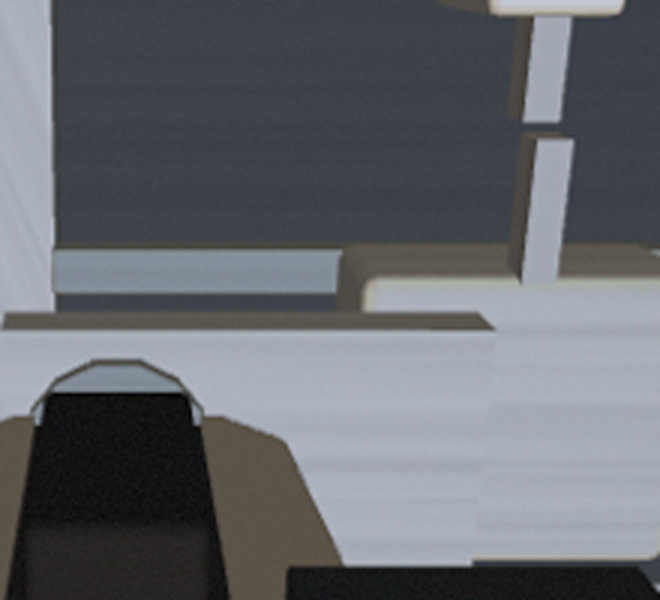

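```bash
python3 diff.py 10 "(424.7,165.7)" "(421,160.4)"
```

```text
34 remaining 2.22 across -2.73
36 remaining 2.19 across -2.7
38 remaining 2.17 across -2.67
```

Call:
{"op": "step_arm", "data": {"rows": [[[0, -0.001, 0], [0, 0, 0]], [[0, -0.002, 0], [0, 0, 0]], [[0, -0.0021, 0], [0, 0, 0]], [[0, -0.0021, 0], [0, 0, 0]], [[0, -0.0021, 0], [0, 0, 0]], [[0, -0.0021, 0], [0, 0, 0]], [[0, -0.0021, 0], [0, 0, 0]], [[0, -0.0021, 0], [0, 0, 0]]]}}

```text
time_s: 14.4
position: [574.9, 187.3, 243.7]
tool_rot: [179.9, -0.0, 68.4]
force: [6.6, -1.8, 3.2]
finger_gap: 0.256
```

```bash
python3 look.py 11
python3 - <<'E'
from h import *
a=cv2.imread('pics/w11.png')
cv2.imwrite('pics/c11.png',cv2.resize(a[120:320,240:460],(660,600),interpolation=cv2.INTER_CUBIC))
b=cap('scene','s11.png')
T=cap('top','t11.png');t=cv2.imread('pics/t11.png')[115:225,180:290];b=cv2.imread('pics/s11.png')[150:350,150:400]
o=np.zeros((400,800,3),np.uint8);o[:,:400]=cv2.resize(t,(400,400));o[:320,400:]=cv2.resize(b,(400,320));cv2.imwrite('pics/c11b.png',o)
E
```

```text
14.45 [574.88744004 187.33429193 243.74254002] [ 1.79862753e+02 -4.17487284e-02  6.84170014e+01] [ 7.14951984 -1.77362793  0.7519543 ] [-0.56632749 -1.55414573 -0.00469429] 0.2554270035808893
```

View pics/c11.png

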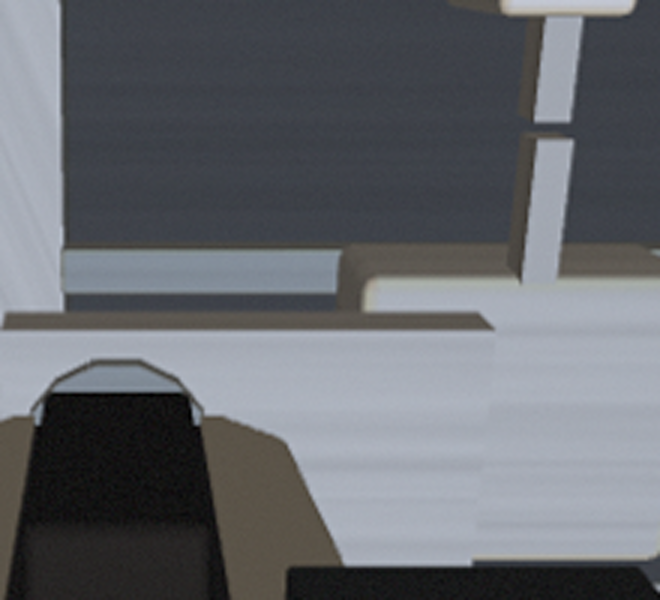

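View pics/c11b.png

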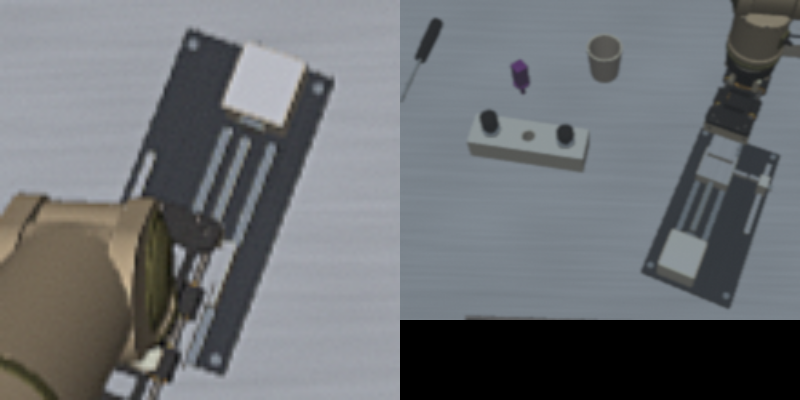

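The blades are collinear: index tip at crop (554,122), pointer tip at (555,138). The flange is on the tongue, and the two knobs and the purple pin haven't moved. I'll compute the residual, hold briefly to confirm it's steady, then hand in.

Call:
{"op": "step_arm", "data": {"rows": [[[0, 0, 0], [0, 0, 0]], [[0, 0, 0], [0, 0, 0]], [[0, 0, 0], [0, 0, 0]], [[0, 0, 0], [0, 0, 0]], [[0, 0, 0], [0, 0, 0]], [[0, 0, 0], [0, 0, 0]]]}}

```text
time_s: 15.05
position: [574.9, 187.4, 243.7]
tool_rot: [179.9, -0.0, 68.4]
force: [6.0, -1.9, 1.4]
finger_gap: 0.257
```

```bash
python3 diff.py 11 "(424.7,165.7)" "(424.4,160.4)"; python3 look.py 12
python3 - <<'E'
from h import *
a=cv2.imread('pics/w11.png').astype(int);b=cv2.imread('pics/w12.png').astype(int);print('max mean diff',abs(a-b).mean())
print(abs(get_state()['joint_velocities']).max()); print(order.sign_off())
E
```

```text
34 remaining 0.47 across -2.73
36 remaining 0.47 across -2.7
38 remaining 0.46 across -2.67
15.1 [574.87552864 187.36873283 243.72400506] [ 1.79865464e+02 -4.03069167e-02  6.84226861e+01] [ 7.31761367 -2.1288573   2.10745931] [-0.56965626 -1.54848657 -0.0197454 ] 0.25581396988775645
max mean diff 1.255840419501134
0.0862661150941452
the job is handed in; nothing more can be done
None
```

I took the square-headed pin from the stand's middle socket and put it down through the eye. I then drew the slide about 83 mm along its axis with the pin, and handed in at about 15 s while still gripping the pin.

**Last checks:**
- **Alignment:** the wrist view put the pointers about 0.5 mm apart along the pull and about 2.7 mm across (nominal 3 mm).
- **Seating:** the flange touched the tongue at a TCP height of about 243.7 mm, and the last reading was the same to within 0.1 mm.
- **Holding:** the arm held still over the last 0.6 s, pulling against about 7.5 N of spring force. The tool was within 0.2° of vertical, and the grip opening had not changed.
- **Other objects:** the knob pins, the purple pin and the cup looked unmoved in the last scene picture. I compared them by eye only, and did not check the others one by one.

**What the checks did not settle:**
- Early single-view position estimates for the eye and the pin differed by 2 to 7 mm between the scene and top cameras. I used measurements relative to the gripper from the wrist camera instead.
- The shank inside the eye cannot be seen directly. That it is through rests on the force-free insertion depth, the seating contact and the slide following the pull.
- That the gripper touches only the pin comes from the wrist view and the nominal 4–5 mm of finger clearance above the flange.

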